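# Shake-test an air-line valve

## Task

Before the blue air-line valve goes back on the sander, check that its shuttle is free: lift it off the bench and shake it gently to and fro along its length until the loose shuttle inside has knocked against each end at least four times. Then lay it in the middle of the green mat, bleed screw upward, and let go; do not throw or drop it, and leave the green valve where it is.

Things in the scene. Friction and masses are not known exactly. Their poses are not given: they have to be found in the camera images.
- blue_valve: in-line air valve: square blue body 90 long, 40 wide, 40 high, a stepped steel and brass nipple (dia 32 and 24) on each end, 120 overall; brass bleed screw (5 high) on top. Sealed, 0.3-0.5 kg. Origin: centre of its underside; x along its length, z up. Grip from above across the 40 mm width (y), at mid-length. Above 0.8 m/s is too rough; let go only within 20 mm of the mat.
- shuttle (a joint): hidden 60 g shuttle in the blue valve: place along the valve's x in m, from stop -0.010 to stop +0.010; slides from about 0.7 m/s2 or 4 degrees of slope. Level 60 mm strokes along the valve, 0.4 s each, throw it stop to stop; so does rocking the ends by 15 degrees. A knock counts within 4 mm of the stop, the valve's underside over 30 mm above the bench.
- mat: the green inspection mat on a thin wooden board, fixed to the bench: green face 220 x 220, 6 high; board edge 240 x 240, 4 high. Origin: centre of its underside, on the bench; x and y along its edges.
- green_valve: in-line air valve: square green body 90 long, 40 wide, 40 high, a stepped steel and brass nipple (dia 32 and 24) on each end, 120 overall; brass bleed screw (5 high) on top; about 0.32 kg, same frame as the blue valve. To be left where it lies: not part of this job.
Not all that is in view belongs to the job. Of the things like the blue_valve, leave any that is purple; of the rest the smaller one is meant.

How it is judged:
By the outcome, as a careful person would: the job done as asked, in the order asked, and still so for the second after the job is handed in, with the robot touching nothing.
It also fails if it takes over 46 s, if anything falls off the work surface, if the arm or the gripper's body presses on something with over 40 N, if the wrist force passes 120 N, or if a joint passes its speed limit or range.

## Robot

A 6-joint arm with a two-finger parallel gripper is mounted at the origin on the work surface. World frame = base frame: x ahead of the robot, y to its left, z up, the work surface at z = 0. Lengths are in m, angles in rad, forces in N, time in s.
With the tool pointing down it reaches from about 0.325 to 0.775 m from the base axis. Payload 9.3 kg.
Tool frame: the origin (TCP) lies midway between the tips of the shut fingers; the grasp point (between the pads) lies 19 mm behind it; y points along the fingers, x is the direction in which the jaws open and shut, and the axes are right-handed (so a half turn about y gives the same grasp; the last joint's range is limited). The gripper opens to 85 mm and grips with 20 to 120 N. Pads are 22 mm wide; open, the fingers measure 114 mm over their backs; the gripper's body (76 mm by 85 mm) begins 54 mm behind the grasp point. The pads swing forward as they close: fully open they stand 13 mm farther back than shut.
Start: joints at [1.089, 0.259, 0.021, 1.334, 0, 1.418], TCP at [0.178, 0.521, 0.231] pointing down, gripper open.
Joint ranges: [-3.04, 3.04], [-0.91, 1.82], [-1.04, 1.36], [-1.92, 1.95], [-1.52, 1.45], [-3.14, 3.14]. Speed limits (rad/s): [2.22, 2.22, 2.79, 3.14, 3.14, 3.14].

## Interface

Orientations are given as a unit quaternion [x, y, z, w].
In Python, from bench import * gives the robot as it stands. The module is installed in compiled form; this text tells all that it offers.
- The arm moves only by the tool arm_command, never from a script. Its arguments are lists of equal length, an entry for each row: "dp": the shift along the tool's x, y, z in mm, a list of three; "turn": the turn about the tool's y in rad; "gripper": the finger opening in mm, from 0 to 85.4. A call has 1 to 5 rows; each row is the pose to reach, as a shift and turn from the pose commanded when the call began, along the tool's axes at that moment; what a row does not reach only later rows make up. A row lasts 1/8 s, in which the tool goes at most 62.5 mm and 10.7 degrees, less where a joint would pass 70% of its speed; a pose out of reach is approached as far as the arm can. A call with a gripper value outside its range is refused whole. The fingers move at their own pace and stop on an object; the grip force is fixed at half the most. Time passes only in rows, so rows that repeat a pose let the fingers close. It gives the time, the measured TCP pose, the force and the opening at its end, in the units of the state.
- sense(): the state, without advancing time (a new reading comes with each control period).
- get_image(name): name is "scene" or "top" or "wrist"; returns a dict with "image" (384x512x3 uint8, blue, green, red), "camera_matrix" (3x3 intrinsics, pixels), "k1" (the pictures are not rectified: a ray, as slopes to the right and down, at radius r is drawn at 1 + k1 r^2 times it, then the intrinsics apply), "pose" (4x4, takes a point from camera to world coordinates); the wrist camera has in their place "mount" (4x4, takes a point from camera to tool coordinates, whose origin is the TCP and whose axes are the tool frame's). Camera axes: x right, y down, z forward; pixel columns grow to the right and rows downward; lengths in m; the calibration is good to about 2 mm. A picture is of the moment at which its call begins: read the wrist's pose just before it. There is no depth.
- job_done(): hands the job in, once; it reports no verdict.
The state is a dict: "time_s": time; "joint_positions": joint angles; "joint_velocities": joint speeds; "joint_torque": joint torques, N m; "eef_pos": TCP position; "tcp_rot": TCP orientation; "contact_force": force on the tool from outside, world axes, zero at the start; "wrist_torque": the same for the moment, N m; "gripper_width": opening from 0.0 (shut) to 1.0 (fully open).
Only numpy, scipy, OpenCV 4.12 (cv2) and the standard library are available. Lean on these libraries where they do the work, as an engineer would, in place of code of your own. Each camera call takes 0.05 s, during which the arm holds its last target. There are 200 camera calls.

## Working session

There is one attempt and no reset: what is moved stays moved. The work goes in short steps, Python scripts to look and compute and a tool call to move; the robot and the scene stay as the last step left them, time stands still between calls to the robot, and variables do not carry over. Pictures are saved under pics/ and viewed, on a budget of 10 in all, crops included, one or two more only if the job needs it, and the job is handed in when it is done.

Besides the shell and the picture viewer there is one more tool, called after ">>>" in YAML: its name, and indented under it one key for each argument. arm_command: Moves the arm, as the interface text tells. Its arguments: {"type":"object","properties":{"dp":{"type":"array"},"turn":{"type":"array"},"gripper":{"type":"array"}},"required":["dp","turn","gripper"]}

```bash
mkdir -p pics
cat > h.py <<'E'
from bench import *
import numpy as np, cv2
from scipy.spatial.transform import Rotation as R
def snap(n,f):
    s=sense(); d=get_image(n); cv2.imwrite('pics/'+f,d['image'])
    if 'pose' not in d:
        T=np.eye(4);T[:3,:3]=R.from_quat(s['tcp_rot']).as_matrix();T[:3,3]=s['eef_pos'];d['pose']=T@d['mount']
    np.savez('pics/'+f+'.npz',K=d['camera_matrix'],k1=d['k1'],P=d['pose']); return d
def px2w(f,uv,z):
    c=np.load('pics/'+f+'.npz');K=c['K'];P=c['P'];uv=np.atleast_2d(np.float64(uv))
    p=cv2.undistortPoints(uv[:,None],K,np.array([float(c['k1']),0,0,0,0]))[:,0]
    r=np.c_[p,np.ones(len(p))]@P[:3,:3].T
    t=(np.broadcast_to(z,len(r))-P[2,3])/r[:,2]
    return P[:3,3]+r*t[:,None]
E
python3 - <<'E'
from h import *
a=snap('top','top0.png');b=snap('scene','scene0.png')
for d in(a,b):print(d['camera_matrix'],d['k1'],d['pose'].round(3))
cv2.imwrite('pics/both.png',np.vstack([cv2.resize(a['image'],(400,300)),cv2.resize(b['image'],(400,300))]))
print(sense())
E
```

```text
[[355.494711     0.         253.3564748 ]
 [  0.         355.494711   189.90255022]
 [  0.           0.           1.        ]] -0.06294346735682774 [[ 0.    -0.997  0.078  0.447]
 [-1.    -0.001 -0.009 -0.018]
 [ 0.009 -0.078 -0.997  0.928]
 [ 0.     0.     0.     1.   ]]
[[420.37629295   0.         263.56431441]
 [  0.         420.37629295 196.01428478]
 [  0.           0.           1.        ]] -0.1412385175621512 [[ 0.313  0.624 -0.716  1.236]
 [ 0.95  -0.206  0.236 -0.284]
 [-0.    -0.754 -0.657  0.729]
 [ 0.     0.     0.     1.   ]]
{'time_s': 0.1, 'joint_positions': array([ 1.08942642e+00,  2.59133054e-01,  2.07986576e-02,  1.33367769e+00,
       -3.76599567e-06,  1.41821375e+00]), 'joint_velocities': array([-0.00073376, -0.00391512,  0.00133687,  0.00104574,  0.00041544,
       -0.00062451]), 'joint_torque': array([ 6.41167484e-03, -5.56693840e+01,  3.45068693e+01,  1.16566630e-02,
       -7.68187101e-05,  9.75215897e-06]), 'eef_pos': array([0.17746677, 0.52030628, 0.23071281]), 'tcp_rot': array([ 0.57528113,  0.41104877, -0.41181464, -0.57489063]), 'contact_force': array([-0.43542207, -0.20546494, -0.77851222]), 'wrist_torque': array([-0.00775626,  0.00872699,  0.0024073 ]), 'gripper_width': 0.9980694641041575}
```

View pics/top0.png

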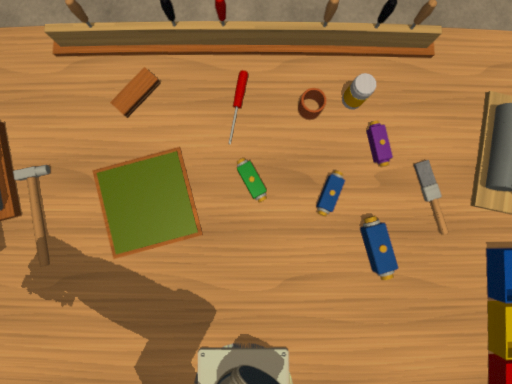

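View pics/scene0.png

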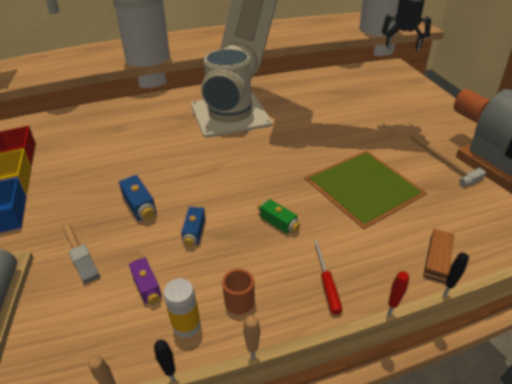

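Top view: there are four valve-like things: small blue (331,193), large blue (379,247), purple (380,143) and green (251,180). Purple is excluded, so the small blue one fits ("the smaller one"). The mat is centred at about (147,202). I'll confirm in an enlarged crop.

Run:
```python
from h import *
im=cv2.imread('pics/top0.png')
c=im[120:290,290:410];c=cv2.resize(c,None,fx=3.5,fy=3.5,interpolation=cv2.INTER_CUBIC)
cv2.imwrite('pics/crop1.png',c);print(c.shape)
print(px2w('top0.png',[[331,193],[338,172],[323,213],[379,247],[369,216],[389,276],[251,180]],[.04,.02,.02,.05,.02,.02,.04]).round(4))
hsv=cv2.cvtColor(im,cv2.COLOR_BGR2HSV)
m=cv2.inRange(hsv,(35,100,30),(60,255,200));m[:,:90]=0;m[:,205:]=0
cs=max(cv2.findContours(m,0,1)[0],key=cv2.contourArea);q=cv2.boxPoints(cv2.minAreaRect(cs));w=px2w('top0.png',q,.006)
print(q,w.round(4),w.mean(0),np.linalg.norm(w-np.roll(w,1,0),axis=1))
m=cv2.inRange(hsv,(100,100,30),(120,255,255));m2=m*0;m2[160:220,310:350]=m[160:220,310:350]
cs=max(cv2.findContours(m2,0,1)[0],key=cv2.contourArea);q=cv2.boxPoints(cv2.minAreaRect(cs));w=px2w('top0.png',q,.035)
print(q,w.round(4),w.mean(0),np.linalg.norm(w-np.roll(w,1,0),axis=1))
for v in (w-np.roll(w,1,0)): print(np.degrees(np.arctan2(v[1],v[0])))
d=get_image('wrist');print(d['mount'].round(3),d['camera_matrix'])
```

```text
(595, 420, 3)
[[ 0.5088 -0.2214  0.04  ]
 [ 0.5647 -0.2452  0.02  ]
 [ 0.4589 -0.2046  0.02  ]
 [ 0.3741 -0.3374  0.05  ]
 [ 0.451  -0.3238  0.02  ]
 [ 0.2977 -0.373   0.02  ]
 [ 0.5414 -0.0201  0.04  ]]
[[ 95.7548  172.71857]
 [175.92697 151.98438]
 [196.51907 231.60712]
 [116.34689 252.34131]] [[0.564  0.3888 0.006 ]
 [0.6188 0.1771 0.006 ]
 [0.411  0.1202 0.006 ]
 [0.3567 0.3279 0.006 ]] [0.4876458  0.25351719 0.006     ] [0.21604634 0.21862384 0.21543672 0.21464027]
[[316.4828  205.79312]
 [329.37933 173.55173]
 [344.37933 179.55173]
 [331.4828  211.79312]] [[ 0.4769 -0.1852  0.035 ]
 [ 0.5587 -0.2193  0.035 ]
 [ 0.5435 -0.2575  0.035 ]
 [ 0.4617 -0.223   0.035 ]] [ 0.51019656 -0.22123782  0.035     ] [0.04077282 0.08869231 0.04111736 0.08872143]
68.20653164376363
-22.59747664443965
-111.76056171640518
157.18025838065606
[[ 1.    -0.     0.001  0.   ]
 [-0.001 -0.325  0.946 -0.142]
 [ 0.    -0.946 -0.325  0.084]
 [ 0.     0.     0.     1.   ]] [[321.80005269   0.         252.68474459]
 [  0.         321.80005269 192.28263521]
 [  0.           0.           1.        ]]
```

View pics/crop1.png

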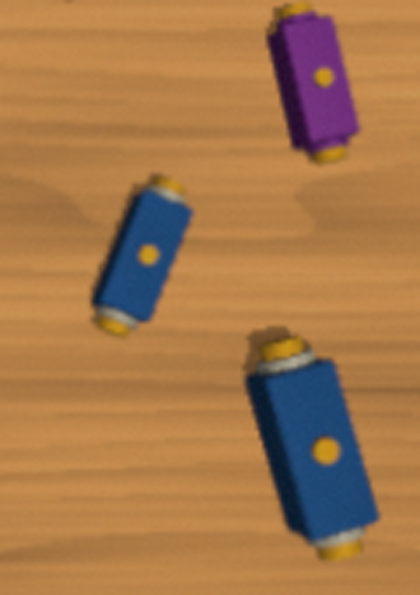

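The small blue valve measures 89 x 41 mm in the top view, against the stated 90 x 40. It sits at about (0.510, -0.221) with its axis at -22.4 deg, and the large blue one is clearly oversized. Next I work out the approach.

```bash
cat >> h.py <<'E'
def go(p,axisdeg,s=None):
    """dp (mm) and turn for TCP p (world) with tool z along axisdeg (mod 180)"""
    s=s or sense();M=R.from_quat(s['tcp_rot']).as_matrix()
    dp=M.T@(np.array(p)-s['eef_pos'])*1000
    cur=np.degrees(np.arctan2(M[1,2],M[0,2]))
    e=(axisdeg-cur+90)%180-90   # world-z turn
    print('t',round(s['time_s'],2),'tcp',s['eef_pos'].round(4),'z-axis deg',cur.round(2),'dp',dp.round(1),'turn about y',(np.radians(e)*np.sign(M[2,1])).round(4),'j6',s['joint_positions'][5].round(2),'j1',s['joint_positions'][0].round(2),'F',s['contact_force'].round(1),'w',round(s['gripper_width'],3))
E
python3 - <<'E'
from h import *
print(R.from_quat(sense()['tcp_rot']).as_matrix().round(3))
go([.510,-.221,.15],-22.4)
E
```

```text
[[ 0.323 -0.    -0.946]
 [ 0.946 -0.001  0.323]
 [-0.001 -1.     0.   ]]
t 0.15 tcp [0.1775 0.5203 0.2308] z-axis deg 161.16 dp [-594.2   81.3 -554.1] turn about y 0.0621 j6 1.42 j1 1.09 F [-0.3  0.4 -0.4] w 0.994
```

>>> arm_command:
  dp:
    - [-30, 0, -28]
    - [-72, 0, -68]
    - [-115, 5, -108]
    - [-158, 10, -148]
    - [-200, 15, -188]
  turn: [0, 0, 0, 0, 0]
  gripper: [75, 75, 75, 75, 75]

```text
time_s: 0.78
eef_pos: [0.2912, 0.2688, 0.2161]
tcp_rot: [0.575, 0.412, -0.411, -0.575]
contact_force: [0.4, 0.3, -0.3]
gripper_width: 0.879
```

>>> arm_command:
  dp:
    - [-43, 6, -40]
    - [-86, 12, -80]
    - [-129, 18, -120]
    - [-172, 24, -160]
    - [-214, 30, -200]
  turn: [0, 0, 0, 0, 0]
  gripper: [75, 75, 75, 75, 75]

```text
time_s: 1.4
eef_pos: [0.4115, 0.0014, 0.1862]
tcp_rot: [0.575, 0.411, -0.411, -0.575]
contact_force: [2.0, 0.7, 0.7]
gripper_width: 0.879
```

Run:
```python
from h import *
go([.510,-.221,.15],-22.4)
```

```text
t 1.4 tcp [0.4115 0.0014 0.1862] z-axis deg 161.14 dp [-178.6   36.2 -165.1] turn about y 0.0617 j6 0.13 j1 -0.2 F [2.  0.7 0.7] w 0.879
```

>>> arm_command:
  dp:
    - [-43, 8, -40]
    - [-86, 16, -80]
    - [-129, 25, -120]
    - [-165, 33, -152]
    - [-180, 36, -166]
  turn: [0.0, 0.02, 0.04, 0.062, 0.062]
  gripper: [75, 75, 75, 75, 75]

```text
time_s: 2.02
eef_pos: [0.5104, -0.2227, 0.1491]
tcp_rot: [-0.588, -0.393, 0.393, 0.588]
contact_force: [-0.4, 0.8, -0.6]
gripper_width: 0.88
```

>>> arm_command:
  dp:
    - [0, 0, 0]
    - [0, 0, 0]
  turn: [0, 0]
  gripper: [75, 75]

```text
time_s: 2.28
eef_pos: [0.5097, -0.2194, 0.1505]
tcp_rot: [-0.587, -0.394, 0.394, 0.588]
contact_force: [0.9, -0.1, -0.4]
gripper_width: 0.88
```

Run:
```python
from h import *
go([.510,-.221,.005],-22.4)
d=snap('wrist','w1.png')
# predicted points in wrist picture
K=d['camera_matrix'];P=d['pose'];a=np.radians(-22.4);u=np.array([np.cos(a),np.sin(a),0]);v=np.array([-u[1],u[0],0])
c=np.array([.51,-.221,0])
pts=[c+.045*i*u+.02*j*v+[0,0,.04] for i,j in((1,1),(1,-1),(-1,-1),(-1,1))]+[c+[0,0,.045]]
Pi=np.linalg.inv(P);q=cv2.projectPoints(np.array(pts),cv2.Rodrigues(Pi[:3,:3])[0],Pi[:3,3],K,np.array([float(d['k1']),0,0,0]))[0][:,0]
print(q.round())
im=d['image'].copy()
for p in q: cv2.circle(im,tuple(int(x) for x in p),2,(0,0,255),-1)
cv2.imwrite('pics/w1m.png',im)
```

```text
t 2.27 tcp [ 0.5097 -0.2194  0.1505] z-axis deg 157.66 dp [ -1.4 145.5  -1. ] turn about y 0.001 j6 -0.17 j1 -0.56 F [ 0.9 -0.1 -0.4] w 0.88
[[273. 239.]
 [228. 239.]
 [225. 136.]
 [276. 136.]
 [250. 192.]]
```

View pics/w1m.png

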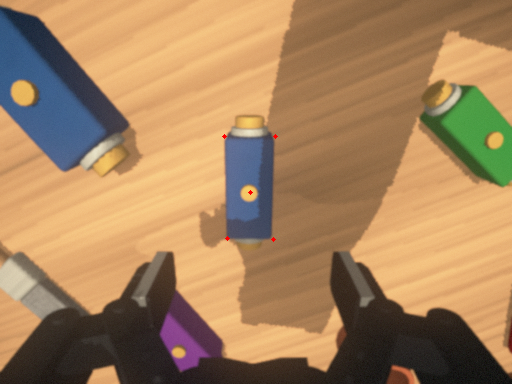

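The wrist view agrees: the predicted corners fall on the blue body, with the screw at (250,192), and the finger space at its sides is clear. Descending.

>>> arm_command:
  dp:
    - [-1, 40, -1]
    - [-1, 85, -1]
    - [-1, 120, -1]
    - [-1, 138, -1]
    - [-1, 145, -1]
  turn: [0, 0, 0, 0, 0]
  gripper: [75, 75, 75, 75, 75]

```text
time_s: 2.95
eef_pos: [0.5102, -0.2205, 0.005]
tcp_rot: [-0.587, -0.394, 0.394, 0.588]
contact_force: [0.4, -0.0, 0.0]
gripper_width: 0.875
```

>>> arm_command:
  dp:
    - [0, 0, 0]
    - [0, 0, 0]
    - [0, 0, 0]
    - [0, 0, 0]
    - [0, 0, 0]
  turn: [0, 0, 0, 0, 0]
  gripper: [75, 25, 25, 25, 25]

```text
time_s: 3.58
eef_pos: [0.5111, -0.2223, 0.0064]
tcp_rot: [0.588, 0.394, -0.393, -0.587]
contact_force: [-0.6, -0.3, 7.1]
gripper_width: 0.46
```

>>> arm_command:
  dp:
    - [0, 0, 0]
    - [0, 0, 0]
    - [0, 0, 0]
  turn: [0, 0, 0]
  gripper: [25, 25, 25]

```text
time_s: 3.95
eef_pos: [0.5111, -0.2223, 0.0064]
tcp_rot: [0.588, 0.394, -0.393, -0.587]
contact_force: [-1.4, -0.8, 7.1]
gripper_width: 0.454
```

>>> arm_command:
  dp:
    - [0, -8, 0]
    - [0, -28, 0]
    - [0, -58, 0]
    - [0, -82, 0]
    - [0, -95, 0]
  turn: [0, 0, 0, 0, 0]
  gripper: [25, 25, 25, 25, 25]

```text
time_s: 4.58
eef_pos: [0.5109, -0.222, 0.1017]
tcp_rot: [0.588, 0.394, -0.393, -0.587]
contact_force: [0.6, -0.5, -3.8]
gripper_width: 0.464
```

>>> arm_command:
  dp:
    - [0, 0, 0]
    - [0, 0, 0]
  turn: [0, 0]
  gripper: [25, 25]

```text
time_s: 4.82
eef_pos: [0.5102, -0.2215, 0.0993]
tcp_rot: [-0.587, -0.393, 0.394, 0.588]
contact_force: [0.2, -0.2, -3.6]
gripper_width: 0.459
```

Run:
```python
from h import *
go([.510,-.221,.1],-22.4)
snap('wrist','w2.png')
```

```text
t 4.83 tcp [ 0.5102 -0.2215  0.0993] z-axis deg 157.61 dp [ 0.4 -0.7  0.4] turn about y 0.0002 j6 -0.17 j1 -0.56 F [ 0.2 -0.2 -3.6] w 0.459
```

View pics/w2.png

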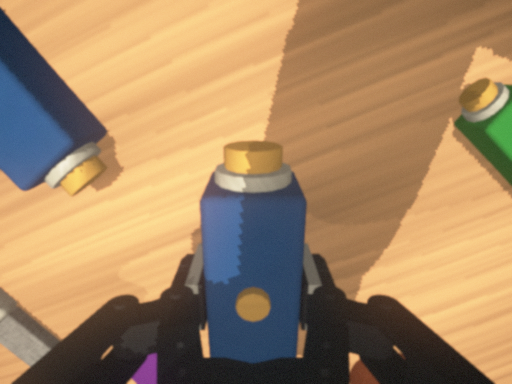

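The valve is held level and clear of the bench, with its screw up at (253,305). The load of 3.6 N is about 0.37 kg. Now the shake along tool z.

>>> arm_command:
  dp:
    - [0, 0, 10]
    - [0, 0, 30]
  turn: [0, 0]
  gripper: [25, 25]

```text
time_s: 5.12
eef_pos: [0.4822, -0.2101, 0.0995]
tcp_rot: [-0.587, -0.393, 0.394, 0.588]
contact_force: [0.1, 0.3, -3.0]
gripper_width: 0.46
```

>>> arm_command:
  dp:
    - [0, 0, -15]
    - [0, 0, -45]
    - [0, 0, -60]
  turn: [0, 0, 0]
  gripper: [25, 25, 25]

```text
time_s: 5.5
eef_pos: [0.5397, -0.234, 0.1]
tcp_rot: [0.588, 0.393, -0.393, -0.587]
contact_force: [-0.2, -0.3, -3.5]
gripper_width: 0.457
```

>>> arm_command:
  dp:
    - [0, 0, 15]
    - [0, 0, 45]
    - [0, 0, 60]
  turn: [0, 0, 0]
  gripper: [25, 25, 25]

```text
time_s: 5.88
eef_pos: [0.4809, -0.2093, 0.1001]
tcp_rot: [-0.587, -0.393, 0.394, 0.588]
contact_force: [0.5, -0.2, -3.4]
gripper_width: 0.464
```

>>> arm_command:
  dp:
    - [0, 0, -15]
    - [0, 0, -45]
    - [0, 0, -60]
  turn: [0, 0, 0]
  gripper: [25, 25, 25]

```text
time_s: 6.25
eef_pos: [0.5401, -0.2341, 0.1003]
tcp_rot: [0.588, 0.394, -0.393, -0.587]
contact_force: [-0.2, 0.4, -2.6]
gripper_width: 0.464
```

>>> arm_command:
  dp:
    - [0, 0, 15]
    - [0, 0, 45]
    - [0, 0, 60]
  turn: [0, 0, 0]
  gripper: [25, 25, 25]

```text
time_s: 6.62
eef_pos: [0.481, -0.2094, 0.1001]
tcp_rot: [-0.587, -0.393, 0.394, 0.588]
contact_force: [0.3, 0.4, -3.1]
gripper_width: 0.461
```

>>> arm_command:
  dp:
    - [0, 0, -15]
    - [0, 0, -45]
    - [0, 0, -60]
  turn: [0, 0, 0]
  gripper: [25, 25, 25]

```text
time_s: 7.0
eef_pos: [0.5401, -0.2341, 0.1004]
tcp_rot: [0.588, 0.394, -0.393, -0.587]
contact_force: [-0.8, 0.0, -3.5]
gripper_width: 0.462
```

>>> arm_command:
  dp:
    - [0, 0, 15]
    - [0, 0, 45]
    - [0, 0, 60]
  turn: [0, 0, 0]
  gripper: [25, 25, 25]

```text
time_s: 7.38
eef_pos: [0.481, -0.2094, 0.1001]
tcp_rot: [-0.587, -0.393, 0.394, 0.588]
contact_force: [1.2, -0.2, -3.0]
gripper_width: 0.458
```

>>> arm_command:
  dp:
    - [0, 0, -15]
    - [0, 0, -45]
    - [0, 0, -60]
  turn: [0, 0, 0]
  gripper: [25, 25, 25]

```text
time_s: 7.75
eef_pos: [0.5401, -0.2342, 0.1004]
tcp_rot: [0.588, 0.394, -0.393, -0.587]
contact_force: [0.2, -0.3, -3.3]
gripper_width: 0.461
```

>>> arm_command:
  dp:
    - [0, 0, 15]
    - [0, 0, 45]
    - [0, 0, 60]
  turn: [0, 0, 0]
  gripper: [25, 25, 25]

```text
time_s: 8.12
eef_pos: [0.481, -0.2094, 0.1001]
tcp_rot: [-0.587, -0.393, 0.394, 0.588]
contact_force: [-0.1, 0.7, -2.8]
gripper_width: 0.46
```

>>> arm_command:
  dp:
    - [0, 0, -15]
    - [0, 0, -45]
    - [0, 0, -60]
  turn: [0, 0, 0]
  gripper: [25, 25, 25]

```text
time_s: 8.5
eef_pos: [0.5401, -0.2342, 0.1004]
tcp_rot: [0.588, 0.394, -0.393, -0.587]
contact_force: [0.8, 0.1, -3.2]
gripper_width: 0.46
```

>>> arm_command:
  dp:
    - [0, 0, 15]
    - [0, 0, 45]
    - [0, 0, 60]
  turn: [0, 0, 0]
  gripper: [25, 25, 25]

```text
time_s: 8.88
eef_pos: [0.481, -0.2094, 0.1001]
tcp_rot: [-0.587, -0.393, 0.394, 0.588]
contact_force: [0.0, -0.6, -3.5]
gripper_width: 0.464
```

>>> arm_command:
  dp:
    - [0, 0, -15]
    - [0, 0, -45]
    - [0, 0, -60]
  turn: [0, 0, 0]
  gripper: [25, 25, 25]

```text
time_s: 9.25
eef_pos: [0.5401, -0.2342, 0.1004]
tcp_rot: [0.588, 0.394, -0.393, -0.587]
contact_force: [-0.1, 0.5, -3.4]
gripper_width: 0.46
```

>>> arm_command:
  dp:
    - [0, 0, 15]
    - [0, 0, 45]
    - [0, 0, 60]
  turn: [0, 0, 0]
  gripper: [25, 25, 25]

```text
time_s: 9.62
eef_pos: [0.481, -0.2094, 0.1001]
tcp_rot: [-0.587, -0.393, 0.394, 0.588]
contact_force: [0.7, -0.1, -2.5]
gripper_width: 0.458
```

```bash
cat > tq.py <<'E'
from h import *
a=[]
for _ in range(12):
    s=sense();M=R.from_quat(s['tcp_rot']).as_matrix();a.append(M.T@s['wrist_torque']);get_image('wrist')
a=np.array(a);print(s['time_s'],a[2:].mean(0).round(4),a[2:].std(0).round(4))
E
python3 tq.py
```

```text
10.175 [-0.0073  0.0095 -0.0031] [0.0307 0.0261 0.029 ]
```

The strokes track fully. The wrist torque is too noisy (0.03 N·m) to show the shuttle's 0.012 N·m shift, so I add four slightly brisker strokes for margin, still well under 0.8 m/s.

>>> arm_command:
  dp:
    - [0, 0, -15]
    - [0, 0, -60]
    - [0, 0, -75]
  turn: [0, 0, 0]
  gripper: [25, 25, 25]

```text
time_s: 10.6
eef_pos: [0.5551, -0.2403, 0.1]
tcp_rot: [0.588, 0.394, -0.393, -0.587]
contact_force: [-0.1, 1.0, -4.1]
gripper_width: 0.462
```

>>> arm_command:
  dp:
    - [0, 0, 15]
    - [0, 0, 60]
    - [0, 0, 75]
  turn: [0, 0, 0]
  gripper: [25, 25, 25]

```text
time_s: 10.98
eef_pos: [0.4819, -0.2098, 0.1]
tcp_rot: [-0.587, -0.393, 0.394, 0.588]
contact_force: [-0.3, -0.5, -3.1]
gripper_width: 0.459
```

>>> arm_command:
  dp:
    - [0, 0, -15]
    - [0, 0, -60]
    - [0, 0, -75]
  turn: [0, 0, 0]
  gripper: [25, 25, 25]

```text
time_s: 11.35
eef_pos: [0.5561, -0.2409, 0.1002]
tcp_rot: [0.588, 0.394, -0.393, -0.587]
contact_force: [0.7, 0.5, -3.3]
gripper_width: 0.458
```

>>> arm_command:
  dp:
    - [0, 0, 15]
    - [0, 0, 60]
    - [0, 0, 75]
  turn: [0, 0, 0]
  gripper: [25, 25, 25]

```text
time_s: 11.72
eef_pos: [0.4828, -0.2103, 0.1002]
tcp_rot: [-0.587, -0.393, 0.393, 0.588]
contact_force: [0.8, -0.5, -2.3]
gripper_width: 0.459
```

Run:
```python
from h import *
go([.4876,.2535,.12],14.6-0)
go([.4876,.2535,.12],-75.4)
c=np.load('pics/w2.png.npz')
# valve offset along tool z in grip from screw at (253,305): world at screw height
w=px2w('w2.png',[[253,303]],.0993-.0055+.045-.0)
print(w)
```

```text
t 11.72 tcp [ 0.4828 -0.2103  0.1002] z-axis deg 157.61 dp [430.7 -19.8 172.3] turn about y -0.6457 j6 -0.18 j1 -0.57 F [ 0.8 -0.5 -2.3] w 0.459
t 11.72 tcp [ 0.4828 -0.2103  0.1002] z-axis deg 157.61 dp [430.7 -19.8 172.3] turn about y 0.9251 j6 -0.18 j1 -0.57 F [ 0.8 -0.5 -2.3] w 0.459
[[ 0.5071315  -0.21989255  0.1388    ]]
```

>>> arm_command:
  dp:
    - [15, -5, 6]
    - [45, -15, 18]
    - [80, -25, 32]
    - [118, -30, 47]
    - [155, -30, 62]
  turn: [0, 0, 0, 0, 0]
  gripper: [25, 25, 25, 25, 25]

```text
time_s: 12.35
eef_pos: [0.4868, -0.042, 0.1314]
tcp_rot: [0.588, 0.394, -0.393, -0.587]
contact_force: [0.1, -0.5, -3.5]
gripper_width: 0.458
```

>>> arm_command:
  dp:
    - [37, 0, 15]
    - [74, 0, 30]
    - [111, 0, 45]
    - [148, 0, 60]
    - [185, 0, 75]
  turn: [0, 0, 0, 0, 0]
  gripper: [25, 25, 25, 25, 25]

```text
time_s: 12.98
eef_pos: [0.4873, 0.1586, 0.1309]
tcp_rot: [0.588, 0.394, -0.393, -0.587]
contact_force: [0.4, -0.3, -2.6]
gripper_width: 0.464
```

Run:
```python
from h import *
go([.4876,.2535,.12],14.6-0)
```

```text
t 12.97 tcp [0.4873 0.1586 0.1309] z-axis deg 157.63 dp [87.8 11.  35.9] turn about y -0.6452 j6 0.54 j1 0.15 F [ 0.4 -0.3 -2.6] w 0.464
```

>>> arm_command:
  dp:
    - [30, 2, 12]
    - [55, 5, 22]
    - [75, 8, 30]
    - [85, 11, 35]
    - [88, 11, 36]
  turn: [-0.06, -0.19, -0.33, -0.47, -0.58]
  gripper: [25, 25, 25, 25, 25]

```text
time_s: 13.6
eef_pos: [0.487, 0.2534, 0.1194]
tcp_rot: [0.449, 0.547, -0.546, -0.449]
contact_force: [-0.6, -1.3, -2.3]
gripper_width: 0.461
```

>>> arm_command:
  dp:
    - [0, 0, 0]
    - [0, 0, 0]
    - [0, 0, 0]
    - [0, 0, 0]
  turn: [-0.065, -0.065, -0.065, -0.065]
  gripper: [25, 25, 25, 25]

```text
time_s: 14.1
eef_pos: [0.4863, 0.2514, 0.1193]
tcp_rot: [0.433, 0.559, -0.559, -0.433]
contact_force: [-0.2, 0.2, -3.6]
gripper_width: 0.46
```

Run:
```python
from h import *
go([.4876,.2535,.012],14.6-0)
d=snap('top','t3.png');w=snap('wrist','w3.png')
cv2.imwrite('pics/m3.png',np.hstack([cv2.resize(d['image'][110:300,60:260],(400,380)),cv2.resize(w['image'],(400,380))]))
```

```text
t 14.1 tcp [0.4863 0.2514 0.1193] z-axis deg -165.49 dp [  1.7 107.3  -1.8] turn about y -0.0015 j6 0.07 j1 0.32 F [-0.2  0.2 -3.6] w 0.46
```

View pics/m3.png

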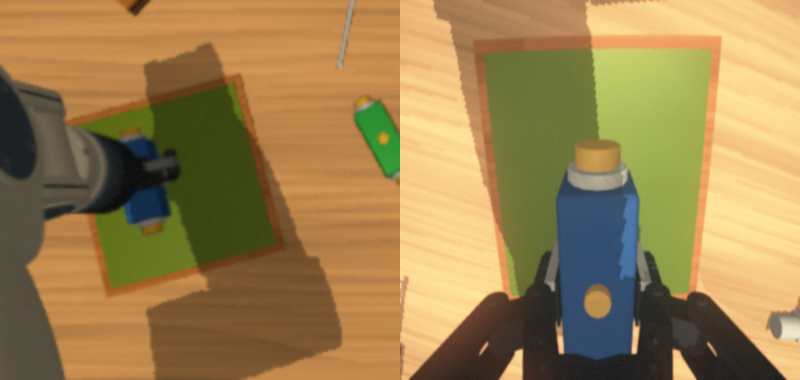

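The valve is aligned with the mat and centred on it, screw up. Lowering.

>>> arm_command:
  dp:
    - [1, 20, -1]
    - [2, 45, -2]
    - [2, 70, -2]
    - [2, 88, -2]
    - [2, 98, -2]
  turn: [0, 0, 0, 0, 0]
  gripper: [25, 25, 25, 25, 25]

```text
time_s: 14.82
eef_pos: [0.4872, 0.2535, 0.0205]
tcp_rot: [-0.433, -0.559, 0.56, 0.433]
contact_force: [-0.1, -0.1, -3.8]
gripper_width: 0.461
```

>>> arm_command:
  dp:
    - [0, 3, 0]
    - [0, 5, 0]
    - [0, 6, 0]
    - [0, 6, 0]
  turn: [0, 0, 0, 0]
  gripper: [25, 25, 25, 25]

```text
time_s: 15.32
eef_pos: [0.4876, 0.2537, 0.0156]
tcp_rot: [0.433, 0.56, -0.559, -0.432]
contact_force: [-0.9, 0.6, -3.1]
gripper_width: 0.461
```

>>> arm_command:
  dp:
    - [0, 1, 0]
    - [0, 1, 0]
  turn: [0, 0]
  gripper: [25, 25]

```text
time_s: 15.58
eef_pos: [0.4874, 0.2537, 0.0143]
tcp_rot: [0.433, 0.559, -0.559, -0.433]
contact_force: [0.1, -0.2, -2.9]
gripper_width: 0.461
```

>>> arm_command:
  dp:
    - [0, 1, 0]
    - [0, 2, 0]
    - [0, 2, 0]
  turn: [0, 0, 0]
  gripper: [25, 25, 25]

```text
time_s: 15.95
eef_pos: [0.4875, 0.2537, 0.0124]
tcp_rot: [0.433, 0.559, -0.559, -0.433]
contact_force: [-1.6, -0.1, 0.2]
gripper_width: 0.457
```

>>> arm_command:
  dp:
    - [0, 1, 0]
    - [0, 1, 0]
  turn: [0, 0]
  gripper: [25, 25]

```text
time_s: 16.2
eef_pos: [0.4874, 0.2536, 0.0124]
tcp_rot: [0.433, 0.56, -0.559, -0.432]
contact_force: [-4.8, -2.3, 11.4]
gripper_width: 0.459
```

It is seated: the force reverses at TCP z = 0.0124, as expected. I'll relieve the preload and let go.

>>> arm_command:
  dp:
    - [0, -1, 0]
    - [0, -1, 0]
    - [0, -1, 0]
    - [0, -1, 0]
    - [0, -1, 0]
  turn: [0, 0, 0, 0, 0]
  gripper: [25, 45, 60, 75, 75]

```text
time_s: 16.82
eef_pos: [0.4875, 0.2536, 0.0122]
tcp_rot: [-0.433, -0.559, 0.559, 0.433]
contact_force: [-0.7, -0.3, -0.5]
gripper_width: 0.879
```

>>> arm_command:
  dp:
    - [0, 0, 0]
    - [0, 0, 0]
    - [0, -10, 0]
    - [0, -30, 0]
    - [0, -60, 0]
  turn: [0, 0, 0, 0, 0]
  gripper: [75, 75, 75, 75, 75]

```text
time_s: 17.45
eef_pos: [0.487, 0.2535, 0.073]
tcp_rot: [-0.432, -0.559, 0.56, 0.433]
contact_force: [0.5, -0.9, -0.0]
gripper_width: 0.88
```

>>> arm_command:
  dp:
    - [0, -40, 0]
    - [0, -80, 0]
    - [0, -110, 0]
    - [0, -120, 0]
    - [0, -120, 0]
  turn: [0, 0, 0, 0, 0]
  gripper: [75, 75, 75, 75, 75]

```text
time_s: 18.08
eef_pos: [0.4875, 0.2537, 0.1924]
tcp_rot: [0.433, 0.56, -0.559, -0.432]
contact_force: [0.2, -0.2, 0.1]
gripper_width: 0.878
```

Run:
```python
from h import *
go([.4876,.2535,.2],14.6)
w=snap('wrist','w4.png')
P=w['pose'];Pi=np.linalg.inv(P);a=np.radians(14.6);u=np.array([np.cos(a),np.sin(a),0]);v=np.array([-u[1],u[0],0]);c=np.array([.4876,.2535,0])
q=cv2.projectPoints(np.array([c+[0,0,.051]]+[c+.045*i*u+.02*j*v+[0,0,.046] for i,j in((1,1),(1,-1),(-1,-1),(-1,1))]),cv2.Rodrigues(Pi[:3,:3])[0],Pi[:3,3],w['camera_matrix'],np.array([float(w['k1']),0,0,0]))[0][:,0]
im=w['image'].copy()
for p in q: cv2.circle(im,tuple(int(x) for x in p),2,(0,0,255),-1)
cv2.imwrite('pics/w4m.png',im);print(q.round())
```

```text
t 18.07 tcp [0.4875 0.2537 0.1924] z-axis deg -165.44 dp [-0.2 -7.6 -0.1] turn about y -0.0006 j6 0.07 j1 0.33 F [ 0.2 -0.2  0.1] w 0.878
[[252. 178.]
 [272. 221.]
 [231. 221.]
 [229. 128.]
 [274. 128.]]
```

View pics/w4m.png

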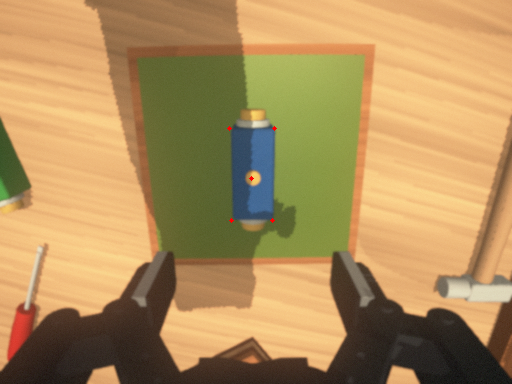

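The valve lies free on the mat, screw up at (253,178), within a pixel or two of where I predicted. I'll check the mat's centre once more from its corners and then hand in.

Run:
```python
from h import *
w=px2w('w4.png',[[139,57],[366,53],[348,260],[159,262]],.006);s=px2w('w4.png',[[253,178]],.051)
print(w.round(3),w.mean(0),s)
if np.linalg.norm((w.mean(0)-s[0])[:2])<.012: print(job_done())
```

```text
[[0.41  0.121 0.006]
 [0.351 0.332 0.006]
 [0.569 0.392 0.006]
 [0.628 0.177 0.006]] [0.48941669 0.25524063 0.006     ] [[0.48706973 0.25456351 0.051     ]]
the job is handed in; nothing more can be done
None
```

The small blue valve has been shaken and now lies in the middle of the green mat, bleed screw up and released. I handed the job in at about 18 s of the 46 s allowed; the interface reports no verdict.

- **Which valve:** I picked the smaller of the two blue ones, which measured 89 x 41 mm against the stated 90 x 40. The purple, large blue and green valves were not touched.
- **Shake:** I lifted it level, with its underside about 95 mm above the bench. It got 12 level 60 mm strokes of about 0.375 s each, plus 4 of 75 mm. The highest commanded speed was about 0.36 m/s, against the 0.8 m/s limit.
- **Placing:** I lowered it until the force showed contact with the mat, then opened the fingers and withdrew. The last wrist picture shows it upright and aligned with the mat, with its screw about 2.5 mm from the measured mat centre. The gripper was clear of it with no force.
- **Not confirmed:** I could not sense the knocks directly. The wrist torque noise (about 0.03 N·m) hides the shuttle's shift (about 0.012 N·m). The count rests on the strokes having been followed fully, at about eight per end where four are needed.

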